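Stow a brass bushing and shut the sliding cover of its parts case

TASK

Stand the brass bushing upright in the open front compartment of the grey parts case, let go of it, and then slide the green cover fully shut over it (its yellow handle starts back under the narrow shelf). Leave the steel and the black sleeve on the plywood board where they stand.

Things in the scene. Friction and masses are not known exactly. Their poses are not given: they have to be found in the camera images.
- case: Fixed grey parts case, 300 (x) x 170 (y) mm, 75 mm high, side rails up to 88 mm. Origin: centre of its underside, on the table; x from its front (robot side) to its rear, z up. Open compartment in the front half: inside x -144 to 0, y -75 to 75 mm, floor 6 mm above the origin. The rear half is a closed deck. A narrow shelf stands over it.
- shelf_edge (a point): Middle of the lower front edge of the narrow fixed shelf over the case: 43 mm behind the case origin, 291 mm up. Axes as the case's. The shelf reaches 94 mm back (+x) and 200 mm to either side, with stock on it to 405 mm above the table and teal legs 30 mm square 47 mm behind this point, 185 mm to either side. The open cover's handle is beneath it: reach it from the front, tool tilted.
- cover (a joint): Position in m of the flat green cover along the case's x: 0 = fully shut (at its stop, over the compartment), 0.14 = fully open (back over the deck, under the shelf). It is 150 x 145 mm, underside 75 mm and top 82 mm above the table, and spans x from -150 mm + value to 0 + value in the case's frame. It slides stiffly (about 3 N) and stays where it is left.
- cover_grip (a point): Point in the cover's yellow handle, an upright fin 60 mm long along the case's x, 14 mm thick along its y, from the cover's top (82 mm) to 118 mm above the table. The point is in the middle of the fin's length and thickness, 108 mm above the table, at x = -45 mm + joint value in the case's frame. Axes as the case's.
- compartment (a point): Point on the compartment's floor (6 mm above the table), 90 mm in front of the case's origin, centred across: a clear spot for the bushing. Axes as the case's.
- bushing: Loose brass-coloured bushing, an upright tube 46 mm in outer diameter, 31 mm bore, 60 mm tall, about 0.4 kg. Origin: centre of its underside; z along its axis. One of three like sleeves standing on the plywood board.
- steel_sleeve: Loose steel-grey sleeve of the same size, standing on the board. To be left alone. Origin: centre of its underside.
- black_sleeve: Loose black sleeve of the same size, standing on the board. To be left alone. Origin: centre of its underside.
- board: Fixed plywood board 190 (x) x 200 (y) x 12 mm on which the three sleeves stand (about 105 mm apart). Origin: centre of its underside.

How it is judged:
By the outcome, as a careful person would: the job done as asked, in the order asked, and still so for the second after the job is handed in, with the robot touching nothing.
It also fails if it takes over 51 s, if anything falls off the work surface, if the arm or the gripper's body presses on something with over 40 N, if the wrist force passes 120 N, or if a joint passes its speed limit or range.

ROBOT

A 6-joint arm with a two-finger parallel gripper is mounted at the origin on the work surface. World frame = base frame: x ahead of the robot, y to its left, z up, the work surface at z = 0. Lengths are in mm, angles in rad, forces in N, time in s.
With the tool pointing down it reaches from about 300 to 1000 mm from the base axis. Payload 5.1 kg.
Tool frame: the origin (TCP) lies on the centre line of the jaws, within the pads' length; the fingertips stand 22 mm ahead of it and the grasp point (between the pads) lies 3 mm ahead of it; z points along the fingers, y is the line along which they close (so a half turn about z gives the same grasp; the last joint's range is limited). The gripper opens to 95 mm and grips with 3 to 60 N. Pads are 20 mm wide; open, the fingers measure 119 mm over their backs; the gripper's body (75 mm by 180 mm) begins 59 mm behind the grasp point.
Start: joints at [1.251, 0.124, 1.65, -0, 1.367, -0.083], TCP at [152.508, 631.843, 236.656] pointing down, gripper open.
Joint ranges: [-2.61, 2.61], [-1.02, 2.33], [0.03, 2.71], [-1.35, 4.49], [0.32, 2.68], [-2.91, 2.91]. Speed limits (rad/s): [2.57, 2.57, 3.14, 3.14, 3.14, 3.14].

INTERFACE

Orientations are given as a unit quaternion [x, y, z, w].
In Python, from bench import arm gives the robot as it stands.
- The arm moves only by the tool apply_moves, never from a script. Its arguments are lists of equal length, an entry for each row: "delta_pos": the shift along the world's x, y, z in mm, a list of three; "dr": the turn, a rotation vector about the world's x, y, z in rad, a list of three; "grip": the opening, from 0 (shut) to 1 (fully open). A call has 1 to 5 rows; each row shifts and turns the commanded pose from where the row before left it; what a row does not reach is not made up. A row lasts 1/8 s, in which the tool goes at most 62.5 mm and 10.7 degrees, less where a joint would pass 70% of its speed; a pose out of reach is approached as far as the arm can. A call is refused whole if a number of a shift passes 62.5 or a number of a turn 0.188, either way. A call with a gripper value outside its range is refused whole. The fingers move at their own pace and stop on an object; the grip force is fixed at half the most. Time passes only in rows, so rows that do not move let the fingers close. It gives the time, the measured TCP pose, the force, the opening and the grip force at its end, in the units of the state.
- arm.get_obs(): the state, without advancing time (a new reading comes with each control period).
- arm.get_image(name): name is "side" or "top" or "wrist"; returns a dict with "frame" (420x560x3 uint8, blue, green, red), "z_map" (420x560 float32, mm along the optical axis (not along the pixel's ray), 0 where there is no reading), "K" (3x3 intrinsics, pixels), "R" (3x3) and "t" (3): a world point X has camera coordinates R X + t; the wrist camera has in their place "hand_eye" (4x4, takes a point from camera to tool coordinates, whose origin is the TCP and whose axes are the flange's). Camera axes: x right, y down, z forward; pixel columns grow to the right and rows downward; lengths in mm; the calibration is good to about 2 mm. A picture is of the moment at which its call begins: read the wrist's pose just before it.
- arm.job_done(): hands the job in; it is judged then, once.
The state is a dict: "time_s": time; "qpos": joint angles; "qd": joint speeds; "joint_efforts": joint torques, N m; "eef_pos": TCP position; "tcp_rot": TCP orientation; "ft_force": force on the tool from outside, world axes, zero at the start; "wrist_torque": the same for the moment, N m; "gripper_width": opening from 0.0 (shut) to 1.0 (fully open); "grip_force": force on a finger pad.
Only numpy, scipy, OpenCV 4.12 (cv2) and the standard library are available. Lean on these libraries where they do the work, as an engineer would, in place of code of your own. Each camera call takes 0.05 s, during which the arm holds its last target. There are 200 camera calls.

## Working session

There is one attempt and no reset: what is moved stays moved. The work goes in short steps, Python scripts to look and compute and a tool call to move; the robot and the scene stay as the last step left them, time stands still between calls to the robot, and variables do not carry over. Pictures are saved under pics/ and viewed, at most 10 in all, crops included, and the job is handed in when it is done.

Besides the shell and the picture viewer there is one more tool, called after ">>>" as name(argument=value, ...) on one line, values as JSON. apply_moves: Moves the arm, as the interface text tells. Its arguments: {"type":"object","properties":{"delta_pos":{"type":"array","items":{"type":"array","items":{"type":"number"}}},"dr":{"type":"array","items":{"type":"array","items":{"type":"number"}}},"grip":{"type":"array","items":{"type":"number"}}},"required":["delta_pos","dr","grip"]}

```bash
mkdir -p pics; ls
cat > h.py <<'E'
import numpy as np, cv2, pickle
from bench import arm
from scipy.spatial.transform import Rotation as Ro
def snap(name):
    o=arm.get_obs(); im=arm.get_image(name); 
    if 'hand_eye' in im:
        T=np.eye(4);T[:3,:3]=Ro.from_quat(o['tcp_rot']).as_matrix();T[:3,3]=o['eef_pos']
        W=np.linalg.inv(T@np.array(im['hand_eye'])); im['R']=W[:3,:3]; im['t']=W[:3,3]
    im={k:np.array(v) for k,v in im.items()}
    pickle.dump(im,open(f'{name}.pkl','wb')); return im
def world(im,uv,z=None):
    """depth-based points"""
    uv=np.atleast_2d(uv).astype(int); d=im['z_map'][uv[:,1],uv[:,0]]
    c=(np.linalg.inv(im['K'])@np.c_[uv,np.ones(len(uv))].T)*d
    return (im['R'].T@(c-im['t'].reshape(3,1))).T
def plane(im,uv,z):
    uv=np.atleast_2d(uv).astype(float)
    r=im['R'].T@np.linalg.inv(im['K'])@np.c_[uv,np.ones(len(uv))].T
    C=-im['R'].T@im['t']; return (C[:,None]+r*(z-C[2])/r[2]).T
E
python3 - <<'E'
from h import *
a=snap('top');b=snap('side')
cv2.imwrite('pics/top.png',a['frame']);cv2.imwrite('pics/side.png',b['frame'])
for i in(a,b): print(i['K'].round(1).tolist(),(-i['R'].T@i['t']).round(0),i['R'].round(3).tolist(),(i['z_map']>0).mean())
print(arm.get_obs())
E
```

```text
pics
[[408.4, 0.0, 278.0], [0.0, 408.4, 206.8], [0.0, 0.0, 1.0]] [342. -74. 975.] [[0.027, -0.999, 0.019], [-0.984, -0.03, -0.177], [0.178, -0.013, -0.984]] 0.9961777210884354
[[445.6, 0.0, 273.8], [0.0, 445.6, 209.2], [0.0, 0.0, 1.0]] [345. 739. 753.] [[-0.982, -0.188, 0.016], [-0.117, 0.54, -0.834], [0.148, -0.821, -0.552]] 0.9958673469387755
{'time_s': 0.1, 'qpos': array([ 1.25146168e+00,  1.24451227e-01,  1.65151184e+00, -2.82376890e-05,
        1.36749963e+00, -8.26151278e-02]), 'qd': array([ 0.00104243,  0.00049761, -0.00221274,  0.00149486, -0.00079748,
       -0.00049169]), 'joint_efforts': array([ 1.06047468e-03, -4.18877041e+01, -3.61100256e+01,  7.78098917e-02,
        4.61060135e-02, -3.97425606e-05]), 'eef_pos': array([152.31268135, 631.35688489, 235.51772561]), 'tcp_rot': array([ 1.18080705e-01,  9.93003561e-01, -9.18959884e-04, -1.73105867e-04]), 'ft_force': array([-0.00129044,  0.24345857,  0.08294486]), 'wrist_torque': array([-0.00228837,  0.04153607, -0.01227122]), 'grip_force': 0.0, 'gripper_width': 0.9997318463325033}
```

View pics/top.png

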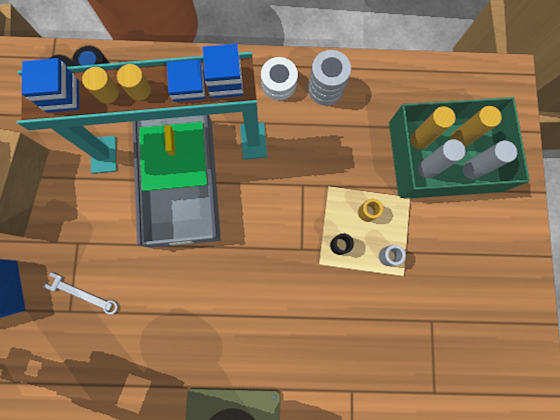

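View pics/side.png

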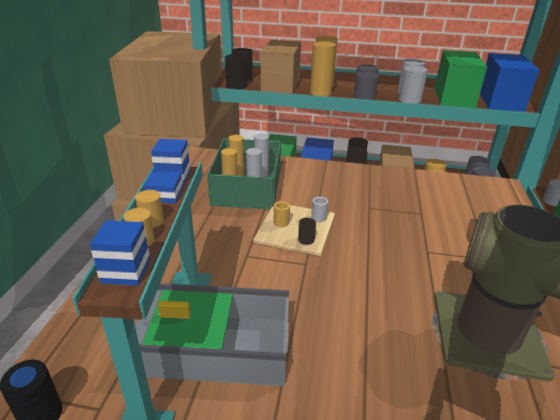

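The top view shows the case at about (175,185), with the shelf over its rear, and the yellow fin at (169,140). The board is at (365,230), with the bushing at (372,209), black at (342,244) and steel at (393,256). In the side view the bushing is at (282,214) and the fin at (174,311).

```bash
cat > m.py <<'E'
from h import *
ims={n:snap(n) for n in('top','side')}
reg={'top':dict(bush=(355,195,388,225),black=(325,230,358,260),steel=(378,240,410,272),fin=(155,120,185,160),cover=(130,115,215,195),board=(310,180,420,280),case=(125,110,230,255)),
'side':dict(bush=(268,198,296,230),black=(295,215,320,246),steel=(308,194,332,224),fin=(155,298,195,325),cover=(140,285,240,350),board=(250,200,340,255),case=(140,280,300,390))}
for n,im in ims.items():
    hsv=cv2.cvtColor(im['frame'],cv2.COLOR_BGR2HSV)
    for k,(x0,y0,x1,y1) in reg[n].items():
        v,u=np.mgrid[y0:y1,x0:x1]; uv=np.c_[u.ravel(),v.ravel()]; P=world(im,uv); h,s,_=hsv[uv[:,1],uv[:,0]].T.astype(int)
        if k in('bush','black','steel'):
            q=P[P[:,2]>55]; zt=np.percentile(q[:,2],90); q=q[q[:,2]>zt-5]
            c,r=cv2.minEnclosingCircle(q[:,:2].astype(np.float32)); print(n,k,'ztop',zt.round(1),'c',np.round(c,1),'r',round(r,1),len(q))
        elif k in('fin','cover'):
            m=((h>15)&(h<35) if k=='fin' else (h>45)&(h<80))&(s>120); q=P[m]; zt=np.percentile(q[:,2],[5,50,95]); 
            q=q[abs(q[:,2]-(zt[2] if k=='fin' else zt[1]))<6]
            print(n,k,zt.round(1),[np.round(a,3).tolist() for a in cv2.minAreaRect(q[:,:2].astype(np.float32))],len(q))
        elif k=='board':
            q=P[(P[:,2]>7)&(P[:,2]<18)&(s>60)]; print(n,k,np.median(q[:,2]).round(1),cv2.minAreaRect(q[:,:2].astype(np.float32)))
        else:
            q=P[(P[:,2]>65)&(P[:,2]<95)]; print(n,k,np.percentile(q[:,2],[5,50,95]).round(1),cv2.minAreaRect(q[:,:2].astype(np.float32)))
E
python3 m.py
```

```text
top bush ztop 73.6 c [ 432.8 -196.8] r 152.7 178
top black ztop 73.6 c [ 391.9 -163.4] r 102.3 180
top steel ztop 73.8 c [ 377.  -222.4] r 152.5 186
top fin [ 83.5 115.8 119.4] [[644.432, 159.587], [58.224, 14.27], 7.152] 162
top cover [78.7 81.5 84.2] [[615.104, 157.252], [151.132, 146.734], 7.428] 3800
top board 12.0 ((488.403076171875, -306.5704650878906), (214.55128479003906, 234.51217651367188), 83.71897888183594)
top case [73.1 81.3 88.2] ((565.3302612304688, 149.4791259765625), (288.652587890625, 171.4034881591797), 7.324440002441406)
side bush ztop 72.0 c [432.6 211.2] r 534.6 86
side black ztop 72.5 c [384.6 240.7] r 499.4 96
side steel ztop 72.4 c [375.4 185. ] r 554.4 112
side fin [ 86.8 107.6 118.7] [[644.169, 163.01], [57.729, 15.172], 7.137] 190
side cover [79.7 81.7 83.6] [[616.165, 155.951], [149.577, 151.33], 7.52] 3588
side board 11.4 ((499.7263488769531, -297.4924621582031), (204.87225341796875, 254.02088928222656), 83.88661193847656)
side case [70.  81.5 88.2] ((562.818115234375, 193.09291076660156), (293.1997375488281, 257.7633361816406), 7.666059970855713)
```

```bash
cat > m2.py <<'E'
from h import *
exec(open('m.py').read().split('for n,im')[0].split('\n',1)[1].replace("snap(n)","pickle.load(open(n+'.pkl','rb'))"))
a=np.radians(7.35); ex=np.array([np.cos(a),np.sin(a)]);ey=np.array([-ex[1],ex[0]])
for n,im in ims.items():
    for k in('bush','black','steel','case'):
        x0,y0,x1,y1=reg[n][k]
        v,u=np.mgrid[y0:y1,x0:x1]; uv=np.c_[u.ravel(),v.ravel()]; P=world(im,uv); C=-im['R'].T@im['t']
        P=P[np.linalg.norm(P-C,axis=1)>50]
        if k!='case':
            q=P[(P[:,2]>66)&(P[:,2]<78)]; c,r=cv2.minEnclosingCircle(q[:,:2].astype(np.float32))
            print(n,k,np.percentile(q[:,2],[50,90]).round(1),np.round(c,1),round(r,1),len(q))
        else:
            l=P[:,:2]@np.c_[ex,ey]
            rim=(P[:,2]>70)&(P[:,2]<79)&(l[:,0]<450+20); rail=(P[:,2]>85)&(P[:,2]<91)
            fl=(P[:,2]>3)&(P[:,2]<9)
            for nm,m in(('rim',rim),('rail',rail)): print(n,nm,'x',np.percentile(l[m,0],[0,2,50,98,100]).round(1),'y',np.percentile(l[m,1],[0,2,50,98,100]).round(1),'z',np.median(P[m,2]).round(1),m.sum())
print(ex,ey)
im=snap('wrist'); print(im['hand_eye'].round(2))
E
python3 m2.py
```

```text
top bush [71.4 73.9] [ 509.5 -301.2] 23.3 190
top black [71.6 73.6] [ 429.  -234.6] 22.8 185
top steel [71.5 73.8] [ 406.7 -348.9] 22.9 200
top rim x [435.5 435.7 439.3 465.1 469.5] y [ -9.3  -8.6  85.7 154.2 156.2] z 74.7 260
top rail x [435.8 441.3 580.2 710.1 716.9] y [ -9.7  -9.3  78.3 160.6 161.6] z 87.4 861
side bush [70.5 72.6] [ 510.9 -297. ] 23.2 91
side black [70.6 73.3] [ 429.2 -232.1] 25.5 109
side steel [70.5 73. ] [ 408.3 -298.7] 69.8 122
side rim x [436.9 437.1 441.6 468.4 470. ] y [ -2.9  -1.8  80.7 164.  164.9] z 74.7 289
side rail x [437.6 442.1 578.7 703.3 714.9] y [ -9.5  -7.3 156.4 163.9 165.4] z 87.4 1067
[0.99178318 0.12793015] [-0.12793015  0.99178318]
[[ 0.0000e+00 -9.6000e-01 -2.8000e-01  8.0870e+01]
 [ 1.0000e+00 -0.0000e+00  0.0000e+00 -1.3000e-01]
 [-0.0000e+00 -2.8000e-01  9.6000e-01 -1.4889e+02]
 [ 0.0000e+00  0.0000e+00  0.0000e+00  1.0000e+00]]
```

>>> apply_moves(delta_pos=[[21,-55,0],[21,-55,0],[21,-55,0],[21,-55,0],[21,-55,0]], dr=[[0,0,0.1],[0,0,0.1],[0,0,0.1],[0,0,0.064],[0,0,0]], grip=[1,1,1,1,1])

```text
time_s: 0.88
eef_pos: [257.8, 355.1, 236.7]
tcp_rot: [-0.064, 0.998, 0.0, 0.0]
ft_force: [0.8, 0.5, 0.3]
gripper_width: 1.004
grip_force: 0.0
```

>>> apply_moves(delta_pos=[[21,-55,0],[21,-55,0],[21,-55,0],[21,-55,0],[21,-55,0]], dr=[[0,0,0],[0,0,0],[0,0,0],[0,0,0],[0,0,0]], grip=[1,1,1,1,1])

```text
time_s: 1.5
eef_pos: [362.8, 80.0, 237.0]
tcp_rot: [-0.064, 0.998, 0.0, 0.001]
ft_force: [0.8, 0.8, -0.0]
gripper_width: 0.999
grip_force: 0.0
```

>>> apply_moves(delta_pos=[[21,-55,0],[21,-55,0],[21,-55,0],[21,-55,0],[0,0,0]], dr=[[0,0,0],[0,0,0],[0,0,0],[0,0,0],[0,0,0]], grip=[1,1,1,1,1])

```text
time_s: 2.12
eef_pos: [446.9, -141.2, 236.3]
tcp_rot: [-0.061, 0.998, 0.0, -0.001]
ft_force: [-0.1, 0.9, -0.7]
gripper_width: 1.001
grip_force: 0.0
```

>>> apply_moves(delta_pos=[[21,-52,0],[21,-53,0],[21,-53,0],[0,0,0]], dr=[[0,0,0],[0,0,0],[0,0,0],[0,0,0]], grip=[1,1,1,1])

```text
time_s: 2.62
eef_pos: [509.9, -297.6, 235.7]
tcp_rot: [-0.063, 0.998, 0.001, -0.001]
ft_force: [-0.7, 0.2, -0.2]
gripper_width: 0.999
grip_force: 0.0
```

```bash
cat > b.py <<'E'
from h import *
im=snap('wrist'); cv2.imwrite('pics/w1.png',im['frame']); o=arm.get_obs(); print(o['eef_pos'],o['qpos'].round(2))
v,u=np.mgrid[0:420:2,0:560:2]; uv=np.c_[u.ravel(),v.ravel()]; P=world(im,uv); d=im['z_map'][uv[:,1],uv[:,0]]
hsv=cv2.cvtColor(im['frame'],cv2.COLOR_BGR2HSV)[uv[:,1],uv[:,0]]
for c in([510,-299],[429,-233],[407,-349]):
    q=P[(d>0)&(P[:,2]>66)&(P[:,2]<78)&(np.hypot(*(P[:,:2]-c).T)<40)]
    if len(q)<10: print(c,len(q)); continue
    cc,r=cv2.minEnclosingCircle(q[:,:2].astype(np.float32)); print(np.round(cc,1),r,np.percentile(q[:,2],[50,90]),len(q))
E
python3 b.py
```

```text
[ 509.46947756 -296.0281741   235.90926903] [-0.62 -0.01  1.79  0.    1.36 -2.31]
[ 509.1 -300.2] 22.79932403564453 [72.44983759 73.63190895] 263
[ 428.5 -233.5] 23.01406478881836 [72.5998571  73.54516479] 308
[ 406.4 -348.2] 22.78805923461914 [72.45277768 73.44080616] 327
```

View pics/w1.png

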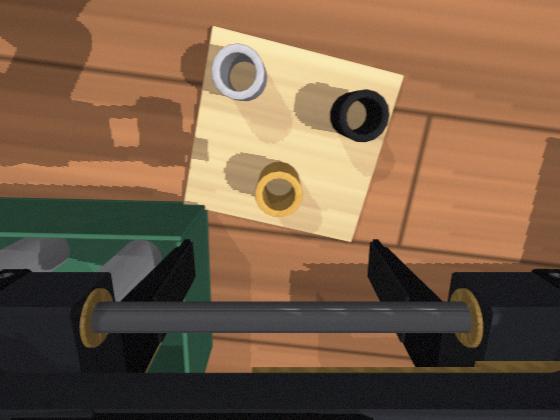

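The wrist view shows the bushing rim at (279,195), black at (359,115) and steel at (239,72). The fingers straddle the bushing, and the green bin sits at lower left, near one finger. I'll check clearance to the bin.

Run:
```python
from h import *
c=np.array([509.3,-299.7]);a=np.radians(7.35);E=np.array([[np.cos(a),-np.sin(a)],[np.sin(a),np.cos(a)]])
for n in('top','side'):
    im=pickle.load(open(n+'.pkl','rb'))
    v,u=np.mgrid[0:420,0:560]; uv=np.c_[u.ravel(),v.ravel()]; P=world(im,uv); d=im['z_map'].ravel()
    P=P[(d>0)]; l=(P[:,:2]-c)@E
    for nm,m in(('body',(abs(l[:,0])<75)&(abs(l[:,1])<120)&(P[:,2]>80)&(P[:,2]<300)),('fing',(abs(l[:,0])<20)&(abs(l[:,1])<75)&(abs(l[:,1])>27)&(P[:,2]>20))):
        print(n,nm,m.sum()); 
        if m.sum(): print(' lx',l[m,0].min(),l[m,0].max(),'ly',l[m,1].min(),l[m,1].max(),'z',P[m,2].min(),P[m,2].max())
```

```text
top body 214
 lx 26.225286419083613 74.4022750950063 ly -119.92667242184793 -84.65766866544229 z 80.07887955165157 112.8457191508856
top fing 0
side body 160
 lx 28.1698534690342 74.93284647978379 ly -113.32944425744523 -77.46342130834489 z 80.00175205056684 111.48916744137762
side fing 0
```

>>> apply_moves(delta_pos=[[0,-3.5,0],[0,0,-40],[0,0,-40],[0,0,-40],[0,0,-30]], dr=[[0,0,-0.15],[0,0,-0.15],[0,0,0],[0,0,0],[0,0,0]], grip=[1,1,1,1,1])

```text
time_s: 3.3
eef_pos: [508.7, -296.8, 85.3]
tcp_rot: [0.085, 0.996, 0.001, -0.001]
ft_force: [1.1, 0.4, 0.3]
gripper_width: 0.999
grip_force: 0.0
```

>>> apply_moves(delta_pos=[[0,0,-16],[0,0,-10],[0,0,0],[0,0,0]], dr=[[0,0,0],[0,0,0],[0,0,0],[0,0,0]], grip=[1,1,1,0.3])

```text
time_s: 3.8
eef_pos: [510.3, -300.1, 62.1]
tcp_rot: [0.086, 0.996, -0.001, 0.001]
ft_force: [0.4, 0.9, 0.6]
gripper_width: 0.943
grip_force: 0.0
```

>>> apply_moves(delta_pos=[[0,0,0],[0,0,0],[0,0,0],[0,0,0],[0,0,0]], dr=[[0,0,0],[0,0,0],[0,0,0],[0,0,0],[0,0,0]], grip=[0.3,0.3,0.3,0.3,0.3])

```text
time_s: 4.42
eef_pos: [509.5, -300.0, 60.7]
tcp_rot: [0.086, 0.996, -0.0, 0.0]
ft_force: [-0.4, -0.5, 0.2]
gripper_width: 0.484
grip_force: 30.0
```

>>> apply_moves(delta_pos=[[0,0,15],[0,0,35],[0,0,40],[0,0,30],[-3,0,0]], dr=[[0,0,0],[0,0,0],[0,0,0],[0,0,0],[0,0,0]], grip=[0.3,0.3,0.3,0.3,0.3])

```text
time_s: 5.05
eef_pos: [507.8, -300.5, 184.0]
tcp_rot: [0.086, 0.996, -0.001, 0.003]
ft_force: [0.6, -0.4, -5.3]
gripper_width: 0.484
grip_force: 30.0
```

>>> apply_moves(delta_pos=[[-2,25,0],[-2,45,0],[-2,45,0],[-3,45,0],[-3,45,0]], dr=[[0,0,0.06],[0,0,0.08],[0,0,0.08],[0,0,0.08],[0,0,0]], grip=[0.3,0.3,0.3,0.3,0.3])

```text
time_s: 5.68
eef_pos: [492.3, -91.8, 177.8]
tcp_rot: [-0.065, 0.998, 0.001, -0.002]
ft_force: [1.6, 0.9, -5.0]
gripper_width: 0.484
grip_force: 30.0
```

>>> apply_moves(delta_pos=[[-3,45,0],[-3,45,0],[-2,45,0],[-2,45,0],[-2,40,0]], dr=[[0,0,0],[0,0,0],[0,0,0],[0,0,0],[0,0,0]], grip=[0.3,0.3,0.3,0.3,0.3])

```text
time_s: 6.3
eef_pos: [479.8, 127.4, 177.9]
tcp_rot: [-0.065, 0.998, 0.0, -0.002]
ft_force: [0.2, -0.1, -5.1]
gripper_width: 0.484
grip_force: 30.0
```

>>> apply_moves(delta_pos=[[0,15,0],[0,0,0],[0,0,0]], dr=[[0,0,0],[0,0,0],[0,0,0]], grip=[0.3,0.3,0.3])

```text
time_s: 6.68
eef_pos: [482.0, 139.5, 179.8]
tcp_rot: [-0.063, 0.998, -0.0, -0.001]
ft_force: [-0.6, 0.3, -4.3]
gripper_width: 0.488
grip_force: 30.0
```

Run:
```python
from h import *
o=arm.get_obs(); print(o['eef_pos'],o['tcp_rot'],o['qpos'].round(2))
im=snap('wrist'); cv2.imwrite('pics/w2.png',im['frame'])
v,u=np.mgrid[0:420:2,0:560:2]; uv=np.c_[u.ravel(),v.ravel()]; P=world(im,uv); d=im['z_map'][uv[:,1],uv[:,0]]; P=P[d>0]
a=np.radians(7.35);E=np.array([[np.cos(a),-np.sin(a)],[np.sin(a),np.cos(a)]]); l=P[:,:2]@E
for nm,lo,hi in(('rail',84,92),('rim',71,79),('floor',2,9)):
    m=(P[:,2]>lo)&(P[:,2]<hi); print(nm,m.sum(),np.percentile(l[m,0],[1,50,99]).round(1),np.percentile(l[m,1],[1,50,99]).round(1),np.median(P[m,2]).round(1))
```

```text
[481.97702574 139.54818193 179.81684901] [-6.34146197e-02  9.97986916e-01 -3.55568208e-04 -7.58590018e-04] [ 0.18 -0.17  2.03 -0.    1.28 -1.52]
rail 803 [436.1 484.9 629.4] [ -7.8  79.8 162.1] 88.6
rim 885 [435.6 443.  542.2] [ -1.2  78.2 155.4] 75.8
floor 5710 [331.2 479.  617.5] [-137.3  110.9  343.1] 6.3
```

View pics/w2.png

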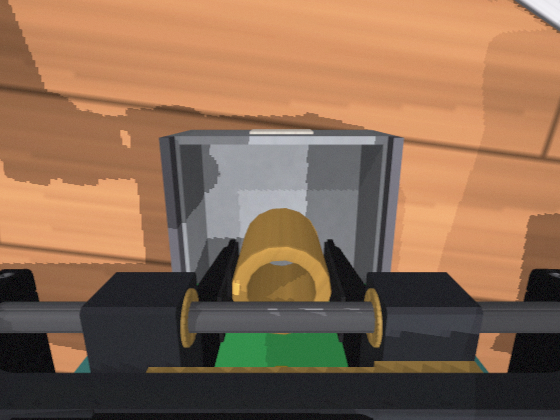

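The wrist view shows the bushing upright in the jaws at (281,260), centred over the compartment (x pixels 180–390), and the case measures as before. Lowering now.

>>> apply_moves(delta_pos=[[0,0,-30],[0,0,-40],[0,0,-30],[0,0,-15],[0,0,-6]], dr=[[0,0,0],[0,0,0],[0,0,0],[0,0,0],[0,0,0]], grip=[0.3,0.3,0.3,0.3,0.3])

```text
time_s: 7.35
eef_pos: [482.5, 139.7, 59.2]
tcp_rot: [-0.063, 0.998, -0.0, -0.0]
ft_force: [0.7, -0.0, -4.8]
gripper_width: 0.486
grip_force: 30.0
```

>>> apply_moves(delta_pos=[[0,0,-2],[0,0,0],[0,0,0]], dr=[[0,0,0],[0,0,0],[0,0,0]], grip=[0.3,0.3,0.3])

```text
time_s: 7.72
eef_pos: [483.3, 140.5, 58.7]
tcp_rot: [-0.064, 0.998, 0.0, 0.001]
ft_force: [-0.1, -0.2, -5.4]
gripper_width: 0.486
grip_force: 30.0
```

>>> apply_moves(delta_pos=[[0,0,-1.5],[0,0,0]], dr=[[0,0,0],[0,0,0]], grip=[0.3,0.3])

```text
time_s: 7.98
eef_pos: [482.4, 140.4, 56.2]
tcp_rot: [-0.064, 0.998, 0.0, -0.0]
ft_force: [0.1, 0.0, -4.8]
gripper_width: 0.483
grip_force: 30.0
```

>>> apply_moves(delta_pos=[[0,0,-1],[0,0,0]], dr=[[0,0,0],[0,0,0]], grip=[0.3,0.3])

```text
time_s: 8.22
eef_pos: [482.4, 140.3, 55.0]
tcp_rot: [-0.064, 0.998, -0.0, -0.0]
ft_force: [-0.1, 0.5, -5.0]
gripper_width: 0.485
grip_force: 30.0
```

>>> apply_moves(delta_pos=[[0,0,-1],[0,0,0]], dr=[[0,0,0],[0,0,0]], grip=[0.3,0.3])

```text
time_s: 8.48
eef_pos: [482.7, 140.4, 54.7]
tcp_rot: [-0.064, 0.998, -0.0, -0.0]
ft_force: [-1.4, -0.3, 1.1]
gripper_width: 0.486
grip_force: 30.0
```

Contact felt at the floor. Releasing and rising.

>>> apply_moves(delta_pos=[[0,0,0],[0,0,0],[0,0,0],[0,0,0],[0,0,10]], dr=[[0,0,0],[0,0,0],[0,0,0],[0,0,0],[0,0,0]], grip=[0.8,0.9,0.9,0.9,0.9])

```text
time_s: 9.1
eef_pos: [481.8, 140.2, 63.7]
tcp_rot: [-0.064, 0.998, -0.0, -0.001]
ft_force: [0.1, 0.2, -0.2]
gripper_width: 0.892
grip_force: 0.0
```

>>> apply_moves(delta_pos=[[0,0,35],[0,0,45],[0,0,45],[-30,0,20],[0,0,0]], dr=[[0,0,0],[0,0,0],[0,0,0],[0,0,0],[0,0,0]], grip=[0.9,0.9,0.9,0.9,0.9])

```text
time_s: 9.72
eef_pos: [453.0, 140.7, 212.1]
tcp_rot: [-0.064, 0.998, 0.0, 0.003]
ft_force: [0.7, 0.0, -0.0]
gripper_width: 0.901
grip_force: 0.0
```

Run:
```python
from h import *
o=arm.get_obs(); print(o['eef_pos'],o['ft_force'])
im=snap('wrist'); cv2.imwrite('pics/w3.png',im['frame'])
v,u=np.mgrid[0:420,0:560]; uv=np.c_[u.ravel(),v.ravel()]; P=world(im,uv); d=im['z_map'].ravel()
q=P[(d>0)&(P[:,2]>55)&(P[:,2]<72)&(np.hypot(P[:,0]-482,P[:,1]-140)<45)]
h=q[q[:,2]>62]; print(np.percentile(h[:,2],[5,50,95]),cv2.minEnclosingCircle(h[:,:2].astype(np.float32)))
```

```text
[452.95735002 140.66895669 212.11841696] [ 0.70158912  0.0106886  -0.01264724]
[63.81571946 66.56346691 67.65738148] ((482.2413024902344, 140.63108825683594), 22.9842586517334)
```

View pics/w3.png

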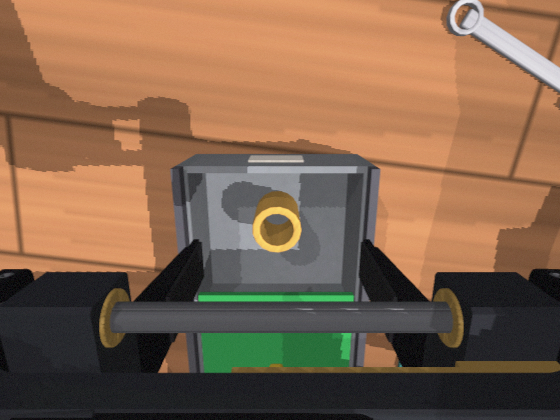

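The view shows the bushing upright on the floor at (277,228), well in front of the cover edge (row 293). Its top reads 66.6 mm, which is right for standing on the floor. Tilting the tool next.

>>> apply_moves(delta_pos=[[0,0,0],[0,0,0],[0,0,0],[0,0,0],[0,0,0]], dr=[[0.0205,-0.1587,0],[0.0205,-0.1587,0],[0.0205,-0.1587,0],[0.0205,-0.1587,0],[0.0205,-0.1587,0]], grip=[0.8,0.7,0.7,0.7,0.7])

```text
time_s: 10.4
eef_pos: [452.5, 140.2, 208.3]
tcp_rot: [-0.059, 0.918, 0.025, 0.39]
ft_force: [-0.1, 0.1, -0.0]
gripper_width: 0.7
grip_force: 0.0
```

>>> apply_moves(delta_pos=[[40,2,-10],[40,2,-20],[20,2,-20],[0,0,0]], dr=[[0,0,0],[0,0,0],[0,0,0],[0,0,0]], grip=[0.7,0.7,0.7,0.7])

```text
time_s: 10.9
eef_pos: [551.7, 145.8, 154.9]
tcp_rot: [-0.058, 0.921, 0.025, 0.385]
ft_force: [-1.2, -0.0, 0.8]
gripper_width: 0.701
grip_force: 0.0
```

Run:
```python
from h import *
o=arm.get_obs(); print(o['eef_pos'],o['ft_force'],o['qpos'].round(2)); print(Ro.from_quat(o['tcp_rot']).as_matrix().round(3))
im=snap('wrist'); cv2.imwrite('pics/w4.png',im['frame'])
hsv=cv2.cvtColor(im['frame'],cv2.COLOR_BGR2HSV); m=cv2.inRange(hsv,(18,120,60),(35,255,255))
v,u=np.nonzero(m); P=world(im,np.c_[u,v]); d=im['z_map'][v,u]
s=(d>0)&(P[:,2]>86)&(P[:,2]<122)&(P[:,0]>580); print(s.sum()); P=P[s]
if len(P): print(np.percentile(P[:,2],[2,98]),[np.round(x,2) for x in cv2.minAreaRect(P[:,:2].astype(np.float32))],P.mean(0))
```

```text
[551.67830121 145.7597135  154.90470325] [-1.24723176 -0.03561956  0.76852732] [ 0.18 -0.36  2.37 -0.12  0.34 -1.42]
[[-0.696 -0.127  0.706]
 [-0.089  0.992  0.09 ]
 [-0.712  0.    -0.702]]
1133
[ 87.25017935 119.18226834] [array([641.71, 160.15]), array([57.76, 13.57]), np.float64(7.44)] [623.85610056 157.96699497 108.17311452]
```

View pics/w4.png

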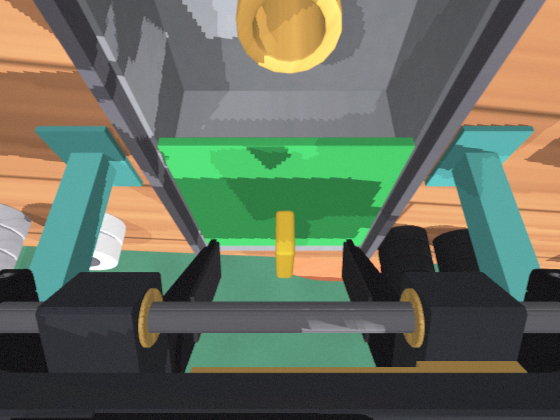

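The view shows the fin at (285,243) between the open fingers, the cover edge at row 140 and the shelf legs well out to each side. Joint 5 is close to its range limit (0.34 against 0.32), so I'll tilt less. I'll also try the shut-end pose in free air before gripping.

>>> apply_moves(delta_pos=[[-14,-1,0],[-13,-1,0],[-13.5,-0.6,-10],[0,0,-17],[0,0,0]], dr=[[-0.0186,0.1438,0],[-0.0186,0.1438,0],[0,0,0],[0,0,0],[0,0,0]], grip=[0.7,0.7,0.7,0.7,0.7])

```text
time_s: 11.58
eef_pos: [509.1, 143.3, 127.9]
tcp_rot: [-0.062, 0.966, 0.016, 0.249]
ft_force: [0.5, 0.1, -0.7]
gripper_width: 0.7
grip_force: 0.0
```

Run:
```python
from h import *
o=arm.get_obs(); print(o['eef_pos'],o['ft_force'],o['qpos'].round(3)); print(Ro.from_quat(o['tcp_rot']).as_matrix().round(3))
```

```text
[509.11854424 143.30755945 127.90790499] [ 0.48996992  0.07147921 -0.73003458] [ 0.188 -0.331  2.318 -0.048  0.651 -1.48 ]
[[-0.868 -0.127  0.48 ]
 [-0.111  0.992  0.062]
 [-0.484  0.    -0.875]]
```

>>> apply_moves(delta_pos=[[20,2.6,0],[30,3.9,0],[20,2.6,-8],[10,1.3,0],[0,0,0]], dr=[[0,0,0],[0,0,0],[0,0,0],[0,0,0],[0,0,0]], grip=[0.7,0.7,0.7,0.7,0.7])

```text
time_s: 12.2
eef_pos: [591.9, 154.1, 123.7]
tcp_rot: [-0.062, 0.966, 0.016, 0.251]
ft_force: [0.6, 0.3, 0.6]
gripper_width: 0.696
grip_force: 0.0
```

Run:
```python
from h import *
P=[];
for i in range(4):
    im=snap('wrist' if i==0 else 'top'); P.append(arm.get_obs()['eef_pos'])
print(np.mean(P,0),arm.get_obs()['ft_force'])
im=pickle.load(open('wrist.pkl','rb'))
hsv=cv2.cvtColor(im['frame'],cv2.COLOR_BGR2HSV); m=cv2.inRange(hsv,(18,120,60),(35,255,255))
v,u=np.nonzero(m); P=world(im,np.c_[u,v]); d=im['z_map'][v,u]
s=(d>0)&(P[:,2]>86)&(P[:,2]<122)&(P[:,0]>580); P=P[s]
if len(P): print(len(P),np.percentile(P[:,2],[2,98]),[np.round(x,2) for x in cv2.minAreaRect(P[:,:2].astype(np.float32))])
```

```text
[591.46736968 154.10944917 124.03671203] [-0.19701003 -0.28686891  0.60187517]
1384 [ 86.95032774 119.13368985] [array([643.  , 160.36]), array([60.31, 13.71]), np.float64(7.14)]
```

>>> apply_moves(delta_pos=[[12,1.5,-7],[13,1.7,-4],[12.5,1.6,0],[0,0,0],[0,0,0]], dr=[[0,0,0],[0,0,0],[0,0,0],[0,0,0],[0,0,0]], grip=[0.7,0.7,0.7,0.7,0.7])

```text
time_s: 13.02
eef_pos: [629.5, 158.9, 113.2]
tcp_rot: [-0.062, 0.966, 0.016, 0.252]
ft_force: [-0.6, 0.2, 0.2]
gripper_width: 0.7
grip_force: 0.0
```

>>> apply_moves(delta_pos=[[0,0,0],[0,0,0],[0,0,0],[0,0,0],[0,0,0]], dr=[[0,0,0],[0,0,0],[0,0,0],[0,0,0],[0,0,0]], grip=[0,0,0,0,0])

```text
time_s: 13.65
eef_pos: [629.5, 158.9, 113.2]
tcp_rot: [-0.062, 0.966, 0.016, 0.252]
ft_force: [0.2, 0.7, 0.3]
gripper_width: 0.235
grip_force: 0.0
```

>>> apply_moves(delta_pos=[[0,0,0],[0,0,0]], dr=[[0,0,0],[0,0,0]], grip=[0,0])

```text
time_s: 13.9
eef_pos: [629.6, 158.4, 113.2]
tcp_rot: [-0.062, 0.966, 0.016, 0.252]
ft_force: [-0.4, -3.4, 0.8]
gripper_width: 0.144
grip_force: 30.0
```

>>> apply_moves(delta_pos=[[-6,-0.8,0],[-14.9,-1.9,0],[-14.9,-1.9,0],[-14.9,-1.9,0],[0,0,0]], dr=[[0,0,0],[0,0,0],[0,0,0],[0,0,0],[0,0,0]], grip=[0,0,0,0,0])

```text
time_s: 14.52
eef_pos: [577.7, 151.8, 113.1]
tcp_rot: [-0.062, 0.966, 0.016, 0.251]
ft_force: [-1.4, -5.8, 1.5]
gripper_width: 0.144
grip_force: 30.0
```

>>> apply_moves(delta_pos=[[-14.9,-1.9,0],[-14.9,-1.9,0],[-14.9,-1.9,0],[-9,-1.2,0],[0,0,0]], dr=[[0,0,0],[0,0,0],[0,0,0],[0,0,0],[0,0,0]], grip=[0,0,0,0,0])

```text
time_s: 15.15
eef_pos: [524.1, 145.0, 113.1]
tcp_rot: [-0.062, 0.966, 0.016, 0.252]
ft_force: [-1.3, -4.9, 1.2]
gripper_width: 0.147
grip_force: 30.0
```

>>> apply_moves(delta_pos=[[-4,-0.5,0],[-3,-0.4,0],[0,0,0]], dr=[[0,0,0],[0,0,0],[0,0,0]], grip=[0,0,0])

```text
time_s: 15.52
eef_pos: [517.6, 144.2, 113.1]
tcp_rot: [-0.062, 0.966, 0.016, 0.252]
ft_force: [-0.8, -6.1, 0.9]
gripper_width: 0.145
grip_force: 30.0
```

>>> apply_moves(delta_pos=[[-2,-0.3,0],[0,0,0]], dr=[[0,0,0],[0,0,0]], grip=[0,0])

```text
time_s: 15.78
eef_pos: [515.8, 143.9, 113.1]
tcp_rot: [-0.062, 0.966, 0.016, 0.252]
ft_force: [1.3, -4.5, 0.7]
gripper_width: 0.148
grip_force: 30.0
```

>>> apply_moves(delta_pos=[[-2,-0.3,0],[0,0,0]], dr=[[0,0,0],[0,0,0]], grip=[0,0])

```text
time_s: 16.02
eef_pos: [513.8, 143.7, 113.1]
tcp_rot: [-0.062, 0.966, 0.016, 0.252]
ft_force: [1.5, -4.9, -0.9]
gripper_width: 0.146
grip_force: 30.0
```

>>> apply_moves(delta_pos=[[-2,-0.3,0],[0,0,0]], dr=[[0,0,0],[0,0,0]], grip=[0,0])

```text
time_s: 16.27
eef_pos: [511.8, 143.4, 113.1]
tcp_rot: [-0.062, 0.966, 0.016, 0.252]
ft_force: [1.0, -4.6, -0.2]
gripper_width: 0.143
grip_force: 30.0
```

>>> apply_moves(delta_pos=[[-2,-0.3,0],[0,0,0]], dr=[[0,0,0],[0,0,0]], grip=[0,0])

```text
time_s: 16.52
eef_pos: [510.8, 143.3, 113.1]
tcp_rot: [-0.062, 0.965, 0.016, 0.253]
ft_force: [13.5, -2.4, -8.9]
gripper_width: 0.144
grip_force: 30.0
```

The stop is felt (13.5 N at about 119 mm of travel). Releasing, backing off along the tool axis, then checking.

>>> apply_moves(delta_pos=[[0,0,0],[0,0,0],[0,0,0],[0,0,0],[0,0,0]], dr=[[0,0,0],[0,0,0],[0,0,0],[0,0,0],[0,0,0]], grip=[0.7,0.7,0.7,0.7,0.7])

```text
time_s: 17.15
eef_pos: [510.1, 143.5, 113.2]
tcp_rot: [-0.062, 0.966, 0.016, 0.252]
ft_force: [-0.1, -0.1, 0.5]
gripper_width: 0.612
grip_force: 0.0
```

>>> apply_moves(delta_pos=[[0,0,15],[0,0,30],[-20,0,40],[-30,-10,40],[-20,-10,30]], dr=[[0,0,0],[0,0,0],[0,0,0],[0,0,0],[0,0,0]], grip=[0.7,0.7,0.7,0.7,0.7])

```text
time_s: 17.77
eef_pos: [439.5, 123.5, 271.9]
tcp_rot: [-0.062, 0.965, 0.017, 0.254]
ft_force: [0.8, 0.7, -0.0]
gripper_width: 0.695
grip_force: 0.0
```

>>> apply_moves(delta_pos=[[0,-50,10],[0,-50,0],[0,-50,0],[0,-50,0],[0,0,0]], dr=[[0,0,0],[0,0,0],[0,0,0],[0,0,0],[0,0,0]], grip=[0.7,0.7,0.7,0.7,0.7])

```text
time_s: 18.4
eef_pos: [439.8, -80.3, 279.4]
tcp_rot: [-0.058, 0.966, 0.015, 0.252]
ft_force: [0.9, 0.4, 0.2]
gripper_width: 0.699
grip_force: 0.0
```

```bash
python3 m.py 2>&1 | grep -v case | grep top | head -3
python3 - <<'E'
from h import *
a,b=[pickle.load(open(n+'.pkl','rb')) for n in('top','side')]
cv2.imwrite('pics/end.png',cv2.resize(np.hstack([a['frame'],b['frame']]),(800,300)))
for im in(a,b):
    hsv=cv2.cvtColor(im['frame'],cv2.COLOR_BGR2HSV); v,u=np.mgrid[0:420,0:560];uv=np.c_[u.ravel(),v.ravel()];P=world(im,uv);d=im['z_map'].ravel()
    h,s,_=hsv.reshape(-1,3).T.astype(int); m=(d>0)&(h>45)&(h<80)&(s>120)&(abs(P[:,2]-82)<5)&(abs(P[:,0]-510)<110)&(abs(P[:,1]-140)<100)
    ex=np.array([.99178,.12793]); print(m.sum(),'cover x (case)',(np.percentile(P[m,:2]@ex,[1,99])-586.3).round(1))
E
python3 m2.py | grep -E 'bush|black|steel'
```

```text
top bush ztop 974.7 c [341.9 -74.1] r 0.0 3
top black ztop 372.2 c [ 379.4 -124. ] r 62.5 156
top steel ztop 73.7 c [ 378.  -222.1] r 152.3 187
4062 cover x (case) [-149.7   -2.5]
3641 cover x (case) [-147.6   -1.5]Traceback (most recent call last):
  File "m2.py", line 11, in <module>
    print(n,k,np.percentile(q[:,2],[50,90]).round(1),np.round(c,1),round(r,1),len(q))
              ~~~~~~~~~~~~~^^^^^^^^^^^^^^^^
    return _quantile_unchecked(
        a, q, axis, out, overwrite_input, method, keepdims, weights)
    return _ureduce(a,
                    func=_quantile_ureduce_func,
    ...<5 lines>...
                    overwrite_input=overwrite_input,
                    method=method)
    r = func(a, **kwargs)
    result = _quantile(arr,
                       quantiles=q,
    ...<2 lines>...
                       out=out,
                       weights=wgt)
    slices_having_nans = np.isnan(arr[-1, ...])
                                  ~~~^^^^^^^^^
IndexError: index -1 is out of bounds for axis 0 with size 0
```

View pics/end.png

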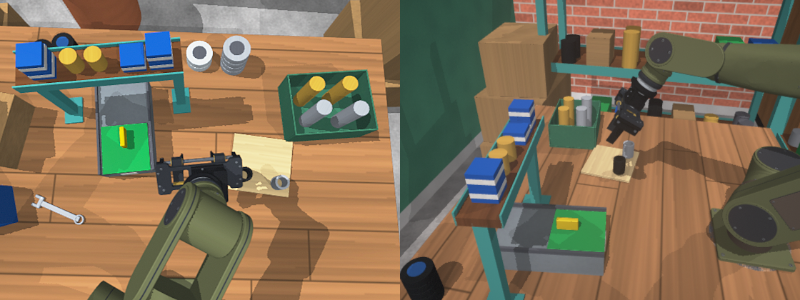

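The picture shows the cover shut over the compartment (top view, (125,145)), spanning case x −150 to about 0. The black and steel sleeves are still standing on the board, and the arm is clear of everything.

```bash
python3 -c "
from bench import arm
print(arm.job_done())"
```

```text
the job is handed in; nothing more can be done
None
```

The brass bushing stands upright in the front compartment with the green cover slid shut to its stop over it, the steel and black sleeves are still on the board, and the job was handed in at about 18.5 s; no verdict came back.

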